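# Slide the pan onto the free ring and set that ring's knob

### The arm

A 7-joint arm with a two-finger parallel gripper is mounted at the origin on the work surface. World frame = base frame: x ahead of the robot, y to its left, z up, the work surface at z = 0. Lengths are in mm, angles in degrees, forces in N, time in s.
With the tool pointing down it reaches from about 425 to 875 mm from the base axis. Payload 8.4 kg.
Tool frame: the origin (TCP) lies on the mounting face of the last link; the fingertips stand 173 mm ahead of it and the grasp point (between the pads) lies 155 mm ahead of it; z points along the fingers, y is the line along which they close (so a half turn about z gives the same grasp; the last joint's range is limited). The gripper opens to 85 mm and grips with 20 to 120 N. Pads are 22 mm wide; open, the fingers measure 114 mm over their backs; the gripper's body (76 mm by 85 mm) begins 54 mm behind the grasp point. The pads swing forward as they close: fully open they stand 13 mm farther back than shut.
Start: joints at [62.727, 19.091, 2.286, 83.961, -0.768, 76.965, -3.352], TCP at [239.143, -604.387, 404.708] pointing down, gripper open.
Joint ranges: [-147.57, 147.57], [-21.85, 119.76], [-74.77, 79.35], [14.55, 137.4], [-85.83, 265.84], [4.83, 119.75], [-152.11, 152.11]. Speed limits (degrees/s): [127.2, 127.2, 159.86, 159.86, 180, 180, 180].

### API

Orientations are given as a 3x3 rotation matrix whose columns are the frame's x, y, z axes.
In Python, from bench import * gives the robot as it stands.
- The arm moves only by the tool carry_out, never from a script. Its argument "series" is a list of rows, each a list of 7 numbers: the shift along the tool's x, y, z in units of 12 cm (1.0 is 12 cm), then the turn, a rotation vector about the tool's x, y, z in units of 180 degrees (1.0 is 180 degrees), then the opening, from -1 (shut) to 1 (fully open). A call has 1 to 5 rows; each row shifts and turns the commanded pose from where the row before left it, along the tool's axes as they then stand; what a row does not reach is not made up. A row lasts 1/12 s, in which the tool goes at most 41.7 mm and 7.16 degrees, less where a joint would pass 70% of its speed; a pose out of reach is approached as far as the arm can. A call with a number of a shift or a turn outside -1 to 1 is refused whole. A call with a gripper value outside its range is refused whole. The fingers move at their own pace and stop on an object; "newtons" is the grip in N (left out, the last holds). Time passes only in rows, so rows that do not move let the fingers close. It gives the time, the measured TCP pose, the force, the opening and the grip force at its end, in the units of the state.
- get_obs(): the state, without advancing time (a new reading comes with each control period).
- camera(name): name is "scene" or "top" or "wrist"; returns a dict with "img" (384x512x3 uint8, red, green, blue), "intrinsics" (3x3 intrinsics, pixels), "T" (4x4, takes a point from camera to world coordinates). Camera axes: x right, y up, looking along -z (the intrinsics and any distortion apply to the point x, -y, -z); pixel columns grow to the right and rows downward; lengths in mm; the calibration is good to about 2 mm. A picture is of the moment at which its call begins. There is no depth.
- close_job(): hands the job in; it is judged then, once.
The state is a dict: "t": time; "qpos": joint angles; "joint_vel": joint speeds; "joint_torque": joint torques, N m; "ee_pos": TCP position; "tool_rot": TCP orientation; "force": force on the tool from outside, world axes, zero at the start; "moment": the same for the moment, N m; "opening": opening from 0.0 (shut) to 1.0 (fully open); "grasp_force": force on a finger pad.
Only numpy, scipy, OpenCV 4.12 (cv2) and the standard library are available. Lean on these libraries where they do the work, as an engineer would, in place of code of your own. Each camera call takes 0.05 s, during which the arm holds its last target. There are 200 camera calls.

### The job

One of the hob's two rings is taken by the steel pot. Slide the red pan along the worktop, without lifting it, until it sits centred on the free ring, and then turn the knob beside that ring clockwise until its white pointer faces the white dot. Leave the pot, the other knob and everything else as they are.

Things in the scene. Friction and masses are not known exactly. Their poses are not given: they have to be found in the camera images.
- hob: black glass hob 500 x 330 mm, flush with the white worktop, so a pan slides onto it without a step. Origin: worktop level, middle of the two rings' length; x runs from the near ring to the far ring, y to the left. The ring centres lie at x = -105 and +105 mm, y = 60 mm; the knob axes at x = -105 and +105 mm, y = -115 mm
- ring_near (a point): centre of the cooking ring nearer the robot, at worktop level: white circle of 166 mm outer diameter, with a small white circle in its middle. One of the two rings is taken by the steel pot
- ring_far (a point): centre of the other, farther cooking ring, same look
- pan: shallow red open pan, outer diameter 152 mm, height 55 mm, wall 4 mm, floor 5 mm thick, inner diameter 144 mm; two wire ears reach 95 mm from the centre at 41 to 49 mm height along its +-y. About 0.4 to 0.75 kg. Starts on the worktop left of the hob. Origin: centre of its underside, z up
- pot: heavy lidded steel pot, diameter 146 mm, 134 mm tall with its lid knob, ears to 90 mm along its +-y; it stands on one of the two rings. Origin: centre of its underside
- knob_near (a joint): knob of the near ring: black bar 52 x 16 mm, top at 34 mm, on a steel disc (diameter 54, top at 10 mm), on the hob's right edge beside the near ring. Value grows clockwise seen from above, 0 to 2.6 rad, and stays where left. At 0 the white pointer line on one end of the bar points along the hob's -x; at 1.571 it faces the white dot (hob's +y, towards the ring)
- knob_far (a joint): knob of the far ring: black bar 52 x 16 mm, top at 34 mm, on a steel disc (diameter 54, top at 10 mm), on the hob's right edge beside the far ring. Value grows clockwise seen from above, 0 to 2.6 rad, and stays where left. At 0 the white pointer line on one end of the bar points along the hob's -x; at 1.571 it faces the white dot (hob's +y, towards the ring)
- knob_near_grip (a point): on the near knob's axis, 24 mm above the worktop: the height to grip its bar; x along the bar, away from the pointer end
- knob_far_grip (a point): the same for the far knob
- knob_near_pointer (a point): tip of the near knob's white pointer line, 25 mm from its axis
- knob_far_pointer (a point): tip of the far knob's white pointer line
- jar: glass jar with wooden lid, diameter 60 mm, height 85 mm, beyond the hob on the left; a bystander. Origin: centre of its underside
- shaker: white ceramic salt shaker, diameter 44 mm, height 90 mm, right of the knobs; a bystander
- mug: black mug, diameter 80 mm, height 95 mm, handle on its +y, to the right; a bystander
- spatula: spatula 280 mm long lying to the right; a bystander
Mind the look-alikes: they are no part of the job. Several things have the shape of the pan; the one meant has the colours described above.

How it is judged:
By the outcome, as a careful person would: the job done as asked, in the order asked, and still so for the second after the job is handed in, with the robot touching nothing.
It also fails if it takes over 51 s, if anything falls off the work surface, if the arm or the gripper's body presses on something with over 40 N, if the wrist force passes 120 N, or if a joint passes its speed limit or range.

## Working session

There is one attempt and no reset: what is moved stays moved. The work goes in short steps, Python scripts to look and compute and a tool call to move; the robot and the scene stay as the last step left them, time stands still between calls to the robot, and variables do not carry over. Pictures are saved under pics/ and viewed, at most 10 in all, crops included, and the job is handed in when it is done.

Besides the shell and the picture viewer there is one more tool, called after "Request:" as name([rows], argument=value, ...), one row to a line, values as JSON. carry_out: Moves the arm, as the interface text tells. Shifts and turns lie within -1 to 1; 1 stands for 12 cm of shift or 180 degrees of turn. Its arguments: {"type":"object","properties":{"series":{"type":"array","items":{"type":"array","items":{"type":"number","minimum":-1,"maximum":1}}},"newtons":{"type":"number"}},"required":["series"]}

```bash
ls; mkdir -p pics; python3 - <<'E'
from bench import *
import cv2,numpy as np
o=get_obs();print(o)
ims=[]
for n in("scene","top","wrist"):
    c=camera(n);np.savez(f"pics/{n}0.npz",**{k:np.array(v) for k,v in c.items()});print(n,c["intrinsics"],c["T"])
    cv2.imwrite(f"pics/{n}0.png",c["img"][:,:,::-1])
a=[cv2.imread(f"pics/{n}0.png") for n in("scene","top")]
cv2.imwrite("pics/top0b.png",cv2.resize(a[1],(800,600)))
E
```

```text
pics
{'t': 0.0, 'qpos': array([62.72736181, 19.13087568,  2.28411382, 84.01083597, -0.76909805,
       76.96381544, -3.35115548]), 'joint_vel': array([-0.07474564,  0.10244944,  0.09733312,  0.06017266, -0.01439205,
        0.04900677,  0.02258246]), 'joint_torque': array([ 5.98811457e-04, -6.58549976e+01,  1.36598088e+00, -4.05559409e+01,
        1.69208989e-02,  1.25733481e-02, -5.10856083e-06]), 'ee_pos': array([ 239.10054723, -604.24206285,  403.83277261]), 'tool_rot': array([[ 9.29848918e-01,  3.67940974e-01, -6.54804587e-04],
       [ 3.67941548e-01, -9.29847817e-01,  1.43343212e-03],
       [-8.14502036e-05, -1.57380512e-03, -9.99998758e-01]]), 'force': array([-0.18121527,  1.57421886, -0.38873853]), 'moment': array([-0.01921208,  0.01260211,  0.04112394]), 'grasp_force': 0.0, 'opening': 0.9973984802136644}
scene [[450.17439252   0.         256.12300223]
 [  0.         450.17439252 189.23353438]
 [  0.           0.           1.        ]] [[-8.76441005e-03 -7.33287711e-01  6.79861985e-01  1.57715320e+03]
 [ 9.99937122e-01 -1.67062316e-03  1.10887382e-02 -3.05332367e+01]
 [-6.99
[... 229 characters left out ...]
    0.           1.        ]] [[ 3.00440746e-02  9.90691528e-01 -1.32769163e-01  3.59927508e+02]
 [-9.99524949e-01  2.88638903e-02 -1.08051489e-02 -6.76380954e+01]
 [-6.87233487e-03  1.33030722e-01  9.91088088e-01  1.24677140e+03]
 [ 0.00000000e+00  0.00000000e+00  0.00000000e+00  1.00000000e+00]]
wrist [[268.92622129   0.         253.63283815]
 [  0.         268.92622129 191.04137176]
 [  0.           0.           1.        ]] [[ 3.68038808e-01  8.78109509e-01  3.05730480e-01  3.18159317e+02]
 [-9.29807032e-01  3.48462218e-01  1.18460823e-01 -5.72665838e+02]
 [-2.51394596e-03 -3.27868530e-01  9.44720015e-01  3.72791921e+02]
 [ 0.00000000e+00  0.00000000e+00  0.00000000e+00  1.00000000e+00]]
```

View pics/top0b.png

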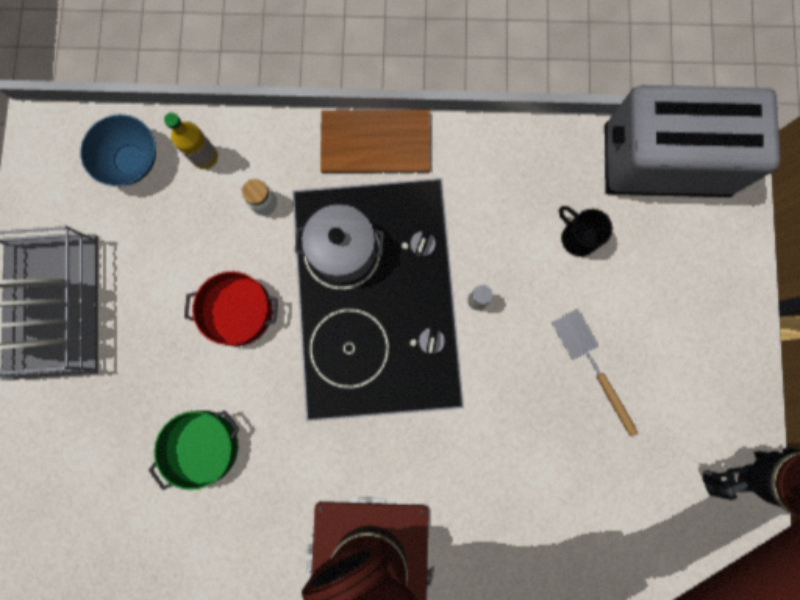

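View pics/scene0.png

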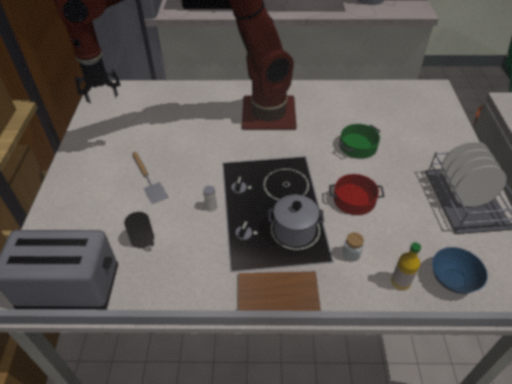

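The free ring is the near one, at (349,348) in the enlarged top view; the pot stands on the far ring at (340,243). Three things are pan-shaped: red at (232,308), green at (197,450) and the blue bowl at (119,150). The red open pan with two ears fits the description. Next I measure and crop to confirm.

```bash
cat > h.py <<'E'
import numpy as np,cv2
def ray(c,u,v,z):
    K,T=c["intrinsics"],c["T"]
    d=T[:3,:3]@np.array([(u-K[0,2])/K[0,0],-(v-K[1,2])/K[1,1],-1]);p=T[:3,3]
    return p+d*(z-p[2])/d[2]
def proj(c,P):
    K,T=c["intrinsics"],c["T"];q=T[:3,:3].T@(np.array(P)-T[:3,3])
    return K[0,0]*q[0]/-q[2]+K[0,2],K[1,1]*-q[1]/-q[2]+K[1,2]
def circ(P):  # algebraic circle fit
    P=np.array(P)[:,:2];A=np.c_[2*P,np.ones(len(P))];s=np.linalg.lstsq(A,(P**2).sum(1),rcond=None)[0]
    return s[:2],np.sqrt(s[2]+s[0]**2+s[1]**2)
def blobs(mask,amin=4):
    n,l,s,c=cv2.connectedComponentsWithStats(mask.astype(np.uint8),connectivity=8)
    return [(c[i],s[i],l==i) for i in range(1,n) if s[i,4]>=amin]
E
python3 - <<'E'
from h import *
for n in("top","scene"):
    c=dict(np.load(f"pics/{n}0.npz"));im=c["img"];h=cv2.cvtColor(im,cv2.COLOR_RGB2HSV)
    red=((h[...,0]<8)|(h[...,0]>172))&(h[...,1]>150)&(h[...,2]>60)
    for cc,s,m in blobs(red,300):
        ct=max(cv2.findContours(m.astype(np.uint8),0,1)[0],key=len)[:,0]
        e=cv2.minEnclosingCircle(ct)
        print(n,"red",cc.round(1),s,[ (circ([ray(c,u,v,z) for u,v in cv2.convexHull(ct)[:,0]])) for z in(0,30,55)])
    g=h[...,2]
    hob=(g<60)&(h[...,1]<120)
    for cc,s,m in blobs(hob,2000):
        hull=cv2.convexHull(np.argwhere(m)[:,::-1].astype(np.int32))
        r=cv2.approxPolyDP(hull,8,True)[:,0]; print(n,"hob",s,r.tolist(),[ray(c,*p,0)[:2].round(1).tolist() for p in r])
        in_=cv2.fillConvexPoly(np.zeros(m.shape,np.uint8),hull,1)>0
        for k,ss,mm in blobs(in_&(g>110),3):print("  w",k.round(1),ss,ray(c,*k,0)[:2].round(1))
c=dict(np.load("pics/top0.npz"));im=c["img"][:,:,::-1]
a=cv2.resize(im[160:300,95:195],None,fx=4,fy=4,interpolation=3);b=cv2.resize(im[195:240,250:300],None,fx=8,fy=8,interpolation=3)
o=np.zeros((560,800,3),np.uint8);o[:a.shape[0],:a.shape[1]]=a;o[:360,400:800]=b;cv2.imwrite("pics/crop1.png",o)
E
```

```text
top red [149.4 197.7] [ 124  174   48   47 1534] [(array([506.63912002, 316.07892287]), np.float64(79.0840014541068)), (array([503.10892327, 306.84586657]), np.float64(77.18107037965162)), (array([500.16709265, 299.15165298]), np.float64(75.59529448427087))]
top red [229.1 334.9] [ 201  323   72   42 1170] [(array([28.35501559, -1.68628484]), np.float64(119.90424446486121)), (array([36.33336252, -3.27322717]), np.float64(117.01909059611026)), (array([42.98198496, -4.59567912]), np.float64(114.6147957054845))]
top hob [ 189  116  106  152 9428] [[294, 259], [197, 266], [189, 123], [281, 116]] [[317.1, -176.4], [285.1, 138.3], [765.1, 190.6], [798.7, -123.5]]
  w [215.2 154.4] [ 193  132   46   53 1487] [657.8  95.9]
  w [265.5 153.9] [263 149   7  12  41] [664.5 -74. ]
  w [269.4 156.5] [268 153   4   8  19] [655.7 -87.5]
  w [258.6 156.6] [257 155   4   4  13] [654.3 -51.1]
  w [276.2 157.5] [275 154   3   7  13] [ 653.1 -110.3]
  w [190. 165.] [190 163   1   5   5] [618.9 179.2]
  w [191. 180.] [191 178   1   5   5] [567.8 173.1]
  w [192. 196.] [192 195   1   3   3] [513.9 166.8]
 
[... 922 characters left out ...]
 [ 89  85  25  15 236] [-150.9 -772.1]
scene hob [ 181    0  112  122 2586] [[282, 117], [243, 120], [181, 0], [263, 0], [292, 61]] [[34.3, 58.6], [54.8, -108.3], [-1092.3, -513.9], [-1089.0, -21.1], [-411.2, 121.8]]
  w [209.3  15.1] [184  11  50   9 344] [-898.  -328.4]
  w [269.8  14. ] [269  12   3   5   5] [-909.8   17.5]
  w [237.7  88.2] [221  80  31  22 472] [-178.6 -139.7]
  w [288.   91.4] [287  88   3   7  13] [-153.5   91.8]
scene hob [ 224  158  107  110 7068] [[330, 260], [240, 267], [224, 164], [304, 158]] [[764.8, 189.4], [792.2, -96.7], [325.0, -174.0], [290.9, 136.7]]
  w [305.8 218. ] [292 203  25  26 331] [592.6 123.7]
  w [244.3 224.3] [244 224   2   2   3] [621.  -87.6]
```

View pics/crop1.png

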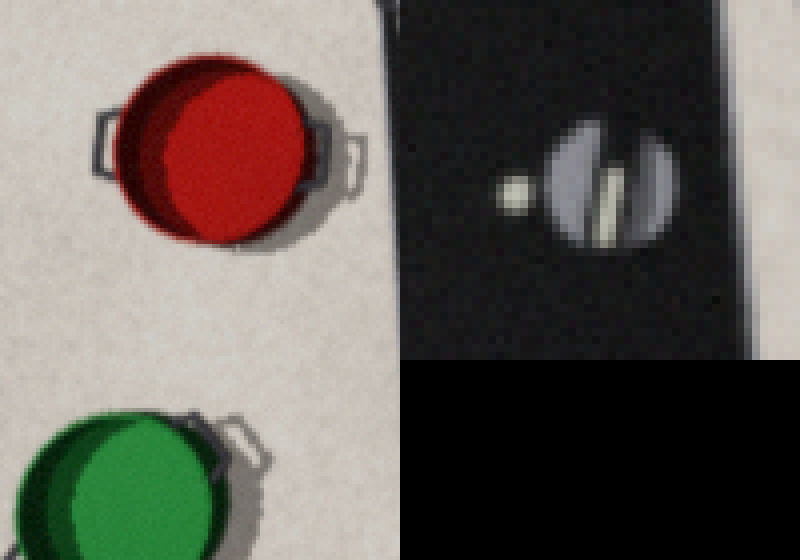

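The crop confirms it: the red pan has ears at left and right, and green is the decoy. The near knob's pointer faces the robot (value about 0), with its dot on the ring side. Plan: grip the rim at azimuth -45° (clear of the ears), slide the pan by (-76,-240), then turn the knob.

Request:
carry_out([
  [0,0,0,0,0,-0.0325,1],
  [0,0,0,0,0,-0.0325,1],
  [0,0,0,0,0,-0.0325,1],
  [0,0,0,0,0,-0.0325,1],
  [0.286,-0.132,0,0,0,0,1],
], newtons=40)

```text
t: 0.57
ee_pos: [248.2, -573.0, 403.0]
tool_rot: [[0.707, 0.707, -0.003], [0.707, -0.707, -0.001], [-0.003, -0.002, -1.0]]
force: [-1.0, 0.6, -0.6]
opening: 1.003
grasp_force: 0.0
```

Request:
carry_out([
  [0.286,-0.132,0,0,0,0,1],
  [0.286,-0.132,0,0,0,0,1],
  [0.286,-0.132,0,0,0,0,1],
  [0.286,-0.132,0,0,0,0,1],
  [0.286,-0.132,0,0,0,0,1],
])

```text
t: 0.98
ee_pos: [317.8, -389.7, 404.5]
tool_rot: [[0.707, 0.707, -0.0], [0.707, -0.707, 0.0], [-0.0, -0.0, -1.0]]
force: [0.9, 0.4, 0.0]
opening: 1.001
grasp_force: 0.0
```

Request:
carry_out([
  [0.286,-0.132,0,0,0,0,1],
  [0.286,-0.132,0,0,0,0,1],
  [0.286,-0.132,0,0,0,0,1],
  [0.286,-0.132,0,0,0,0,1],
  [0.286,-0.132,0,0,0,0,1],
])

```text
t: 1.4
ee_pos: [383.1, -212.4, 404.7]
tool_rot: [[0.707, 0.707, -0.0], [0.707, -0.707, -0.0], [-0.0, 0.0, -1.0]]
force: [1.7, -0.0, 1.3]
opening: 1.002
grasp_force: 0.0
```

```bash
python3 - <<'E'
from bench import *
from h import *
c=camera("wrist");np.savez("pics/w1.npz",**c);cv2.imwrite("pics/w1.png",c["img"][:,:,::-1])
print(get_obs()["ee_pos"],[proj(c,p) for p in((444,-115,34),(425,59,0))])
E
```

```text
[ 385.88745941 -205.50560822  405.00612044] [(np.float64(231.63220509954758), np.float64(73.38862619748234)), (np.float64(112.37212590771867), np.float64(-28.025328705923897))]
```

Request:
carry_out([
  [0.286,-0.132,0,0,0,0,1],
  [0.286,-0.132,0,0,0,0,1],
  [0.286,-0.132,0,0,0,0,1],
  [0.286,-0.132,0,0,0,0,1],
  [0.286,-0.132,0,0,0,0,1],
])

```text
t: 1.87
ee_pos: [448.5, -35.3, 404.8]
tool_rot: [[0.707, 0.707, 0.0], [0.707, -0.707, -0.0], [0.0, 0.0, -1.0]]
force: [1.0, -0.8, -0.5]
opening: 1.004
grasp_force: 0.0
```

Request:
carry_out([
  [0.286,-0.132,0,0,0,0,1],
  [0.286,-0.132,0,0,0,0,1],
  [0.286,-0.132,0,0,0,0,1],
  [0.286,-0.132,0,0,0,0,1],
  [0.286,-0.132,0,0,0,0,1],
])

```text
t: 2.28
ee_pos: [514.1, 141.8, 404.7]
tool_rot: [[0.708, 0.706, 0.0], [0.706, -0.708, -0.0], [0.0, 0.0, -1.0]]
force: [0.2, 0.1, 1.3]
opening: 1.0
grasp_force: 0.0
```

View pics/w1.png

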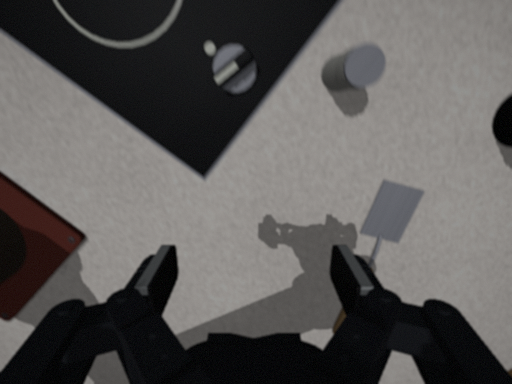

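The wrist view shows the near knob at (235,68), its dot at (210,47), and the hob corner at (205,177). The predicted knob pixel (232,73) agrees to about 5 px. Next I look at the pan from above.

```bash
python3 - <<'E'
from bench import *
from h import *
c=camera("wrist");np.savez("pics/w2.npz",**c);im=c["img"];h=cv2.cvtColor(im,cv2.COLOR_RGB2HSV)
o=get_obs();print(o["ee_pos"])
red=((h[...,0]<8)|(h[...,0]>172))&(h[...,1]>150)&(h[...,2]>50)
for cc,s,m in blobs(red,300):
    ct=max(cv2.findContours(m.astype(np.uint8),0,1)[0],key=len)[:,0]
    H=cv2.convexHull(ct)[:,0];H=[p for p in H if 2<p[0]<509 and 2<p[1]<381]
    print(cc,s,len(H),[circ([ray(c,u,v,z) for u,v in H]) for z in(0,55)])
# ring and small circle
w=(h[...,2]>110)&(h[...,1]<70)
for cc,s,m in blobs(w,8):
    P=ray(c,*cc,0)
    if np.hypot(*(P[:2]-[425,59]))<90: print("w",cc.round(1),s,P[:2].round(1))
cv2.imwrite("pics/w2.png",im[:,:,::-1])
E
```

```text
[514.61074024 148.63809391 404.75456987]
[142.35578349  71.49110232] [   72     0   143   145 16184] 41 [(array([491.78682746, 320.2901687 ]), np.float64(88.83366599328644)), (array([503.9473342 , 302.87311959]), np.float64(75.75886508648836))]
w [248.2 227.8] [ 198  183  108   98 1329] [434.2  74.2]
w [251.1 234.2] [244 227  16  16 144] [429.5  63.3]
```

View pics/w2.png

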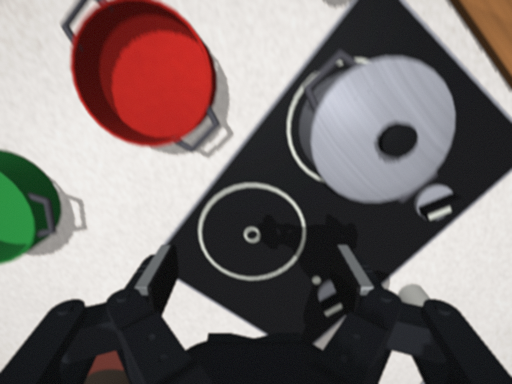

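This view shows the red pan at (142,71), the free ring's centre at (251,234), and the pot on the far ring. The relative pan-to-ring offset is (-75,-240) in both the top and wrist views.

Request:
carry_out([
  [0.275,-0.119,0,0,0,0,1],
  [0.275,-0.119,0,0,0,0,1],
  [0.275,-0.119,0,0,0,0,1],
  [0,0,0.2,0,0,0,1],
  [0,0,0.2,0,0,0,1],
])

```text
t: 2.75
ee_pos: [553.6, 243.4, 356.7]
tool_rot: [[0.704, 0.71, 0.001], [0.71, -0.704, 0.003], [0.003, -0.001, -1.0]]
force: [-0.3, -1.0, -1.7]
opening: 0.998
grasp_force: 0.0
```

Request:
carry_out([
  [0,0,0.2,0,0,0,1],
  [0,0,0.2,0,0,0,1],
  [0,0,0,0,0,0,1],
  [0,0,0,0,0,0,1],
  [0,0,0,0,0,0,1],
])

```text
t: 3.17
ee_pos: [553.9, 240.8, 310.1]
tool_rot: [[0.707, 0.707, 0.001], [0.707, -0.707, 0.001], [0.001, 0.0, -1.0]]
force: [-0.8, 0.6, 0.6]
opening: 1.0
grasp_force: 0.0
```

Request:
carry_out([
  [0.049,-0.044,0,0,0,0,1],
  [0,0,0.25,0,0,0,1],
  [0,0,0.25,0,0,0,1],
  [0,0,0,0,0,0,1],
  [0,0,0,0,0,0,1],
])

```text
t: 3.58
ee_pos: [553.8, 248.9, 249.1]
tool_rot: [[0.707, 0.707, -0.001], [0.707, -0.707, -0.0], [-0.001, -0.001, -1.0]]
force: [0.5, 0.4, 1.3]
opening: 1.001
grasp_force: 0.0
```

Request:
carry_out([
  [0,0,0.2,0,0,0,1],
  [0,0,0.2,0,0,0,1],
  [0,0,0.07,0,0,0,1],
  [0,0,0,0,0,0,1],
  [0,0,0,0,0,0,1],
])

```text
t: 4.0
ee_pos: [554.5, 249.1, 194.1]
tool_rot: [[0.707, 0.707, 0.001], [0.707, -0.707, 0.001], [0.002, 0.0, -1.0]]
force: [0.0, -1.0, 0.4]
opening: 1.002
grasp_force: 0.0
```

Request:
carry_out([
  [0,0,0,0,0,0,-1],
  [0,0,0,0,0,0,-1],
  [0,0,0,0,0,0,-1],
  [0,0,0,0,0,0,-1],
  [0,0,0,0,0,0,-1],
], newtons=30)

```text
t: 4.42
ee_pos: [554.0, 248.6, 192.8]
tool_rot: [[0.707, 0.707, 0.001], [0.707, -0.707, 0.0], [0.0, 0.0, -1.0]]
force: [-0.6, -0.2, -0.2]
opening: 0.3
grasp_force: 0.0
```

Request:
carry_out([
  [0,0,0,0,0,0,-1],
  [0,0,0,0,0,0,-1],
  [0,0,0,0,0,0,-1],
  [0,0,0,0,0,0,-1],
  [0,0,0,0,0,0,-1],
])

```text
t: 4.83
ee_pos: [553.9, 248.6, 192.5]
tool_rot: [[0.707, 0.707, -0.0], [0.707, -0.707, 0.0], [0.0, -0.0, -1.0]]
force: [-0.8, -0.7, 3.5]
opening: 0.073
grasp_force: 28.3
```

Request:
carry_out([
  [0,0,0.01,0,0,0,-1],
  [-0.05,0.026,0,0,0,0,-1],
  [-0.09,0.047,0,0,0,0,-1],
  [-0.11,0.058,0,0,0,0,-1],
  [-0.12,0.063,0,0,0,0,-1],
])

```text
t: 5.25
ee_pos: [539.4, 203.0, 192.5]
tool_rot: [[0.706, 0.708, 0.003], [0.708, -0.706, 0.005], [0.006, -0.001, -1.0]]
force: [2.7, 6.9, 6.4]
opening: 0.074
grasp_force: 40.9
```

Request:
carry_out([
  [-0.12,0.063,0,0,0,0,-1],
  [-0.12,0.063,0,0,0,0,-1],
  [-0.12,0.063,0,0,0,0,-1],
  [-0.12,0.063,0,0,0,0,-1],
  [-0.12,0.063,0,0,0,0,-1],
])

```text
t: 5.67
ee_pos: [515.5, 124.6, 192.5]
tool_rot: [[0.707, 0.707, 0.004], [0.707, -0.707, 0.004], [0.006, -0.0, -1.0]]
force: [2.3, 8.3, 5.7]
opening: 0.07
grasp_force: 42.8
```

Request:
carry_out([
  [-0.12,0.063,0,0,0,0,-1],
  [-0.12,0.063,0,0,0,0,-1],
  [-0.12,0.063,0,0,0,0,-1],
  [-0.12,0.063,0,0,0,0,-1],
  [-0.12,0.063,0,0,0,0,-1],
])

```text
t: 6.08
ee_pos: [491.6, 46.9, 192.4]
tool_rot: [[0.707, 0.707, 0.004], [0.707, -0.707, 0.004], [0.006, 0.0, -1.0]]
force: [2.2, 8.8, 7.7]
opening: 0.077
grasp_force: 45.5
```

Request:
carry_out([
  [-0.11,0.058,0,0,0,0,-1],
  [-0.09,0.047,0,0,0,0,-1],
  [-0.05,0.026,0,0,0,0,-1],
  [-0.03,0.015,0,0,0,0,-1],
  [0,0,0,0,0,0,-1],
])

```text
t: 6.5
ee_pos: [480.3, 9.9, 192.4]
tool_rot: [[0.708, 0.706, 0.004], [0.706, -0.708, 0.002], [0.004, 0.001, -1.0]]
force: [1.8, 3.3, 10.5]
opening: 0.067
grasp_force: 45.8
```

Request:
carry_out([
  [0,0,0,0,0,0,-1],
  [0,0,0,0,0,0,-1],
  [0,0,0,0,0,0,-1],
])

```text
t: 6.75
ee_pos: [480.4, 10.1, 192.4]
tool_rot: [[0.708, 0.706, 0.003], [0.706, -0.708, 0.001], [0.003, 0.001, -1.0]]
force: [0.4, 3.2, 10.0]
opening: 0.07
grasp_force: 46.0
```

```bash
cat > m.py <<'E'
from bench import *
from h import *
import sys
k=sys.argv[1]
print(get_obs()["ee_pos"],get_obs()["force"])
for n in("wrist","top"):
    c=camera(n);im=c["img"];h=cv2.cvtColor(im,cv2.COLOR_RGB2HSV);cv2.imwrite(f"pics/{n}{k}.png",im[:,:,::-1]);np.savez(f"pics/{n}{k}.npz",**c)
    red=((h[...,0]<8)|(h[...,0]>172))&(h[...,1]>150)&(h[...,2]>50)
    for cc,s,m in blobs(red,300):
        P=ray(c,*cc,30)
        if np.hypot(*(P[:2]-[450,70]))>150: continue
        ct=max(cv2.findContours(m.astype(np.uint8),0,1)[0],key=len)[:,0]
        H=cv2.convexHull(ct)[:,0];H=[p for p in H if 2<p[0]<509 and 2<p[1]<381]
        print(n,cc,s,len(H),[circ([ray(c,u,v,z) for u,v in H]) for z in(0,55)])
E
python3 m.py 3
```

```text
[480.36398711  10.05819991 192.39365246] [ 0.42829492  3.16195181 10.00757986]
wrist [107.89195838 218.27909744] [    0   103   260   267 49592] 34 [(array([385.03664887,  65.28298795]), np.float64(116.56198571605692)), (array([438.05595077,  66.9808852 ]), np.float64(76.87709306972683))]
top [233.23995984 253.58462421] [ 195  167   84  214 6972] 13 [(array([275.76946073,  60.71318229]), np.float64(294.8943984665837)), (array([279.48200388,  55.0511016 ]), np.float64(281.88544438762017))]
```

Request:
carry_out([
  [-0.018,0,0,0,0,0,-1],
  [0,0,0,0,0,0,-1],
  [0,0,0,0,0,0,-1],
  [0,0,0,0,0,0,-0.2],
  [0,0,0,0,0,0,-0.2],
])

```text
t: 7.27
ee_pos: [477.5, 7.7, 191.0]
tool_rot: [[0.707, 0.707, -0.0], [0.707, -0.707, -0.0], [-0.0, 0.0, -1.0]]
force: [0.3, -0.3, 0.1]
opening: 0.343
grasp_force: 0.0
```

Request:
carry_out([
  [0,0,0,0,0,0,0.5],
  [0,0,0,0,0,0,0.5],
  [0,0,0,0,0,0,0.5],
  [0,0,0,0,0,0,0.5],
  [0,0,-0.2,0,0,0,0.5],
])

```text
t: 7.68
ee_pos: [475.9, 7.3, 212.1]
tool_rot: [[0.707, 0.707, -0.006], [0.707, -0.707, 0.001], [-0.004, -0.005, -1.0]]
force: [-1.0, 0.4, -0.1]
opening: 0.752
grasp_force: 0.0
```

Request:
carry_out([
  [0,0,-0.3,0,0,0,0.5],
  [0,0,-0.3,0,0,0,0.5],
  [0,0,-0.3,0,0,0,0.5],
  [0,0,-0.3,0,0,0,0.5],
  [0,0,-0.3,0,0,0,0.5],
])

```text
t: 8.1
ee_pos: [477.1, 8.0, 396.9]
tool_rot: [[0.707, 0.707, 0.0], [0.707, -0.707, -0.0], [-0.0, 0.0, -1.0]]
force: [1.2, -0.4, -0.3]
opening: 0.751
grasp_force: 0.0
```

Request:
carry_out([
  [0.1,0.25,0,0,0,0,0.5],
  [0.1,0.25,0,0,0,0,0.5],
  [0.1,0.25,0,0,0,0,0.5],
  [0,0,0,0,0,0,0.5],
  [0,0,0,0,0,0,0.5],
])

```text
t: 8.52
ee_pos: [567.6, -31.5, 394.0]
tool_rot: [[0.708, 0.706, -0.002], [0.706, -0.708, 0.002], [0.0, -0.003, -1.0]]
force: [-0.1, 0.6, 0.4]
opening: 0.752
grasp_force: 0.0
```

```bash
python3 m.py 4
```

```text
[567.60705676 -31.46990502 393.99362676] [-0.12193067  0.56974345  0.42558406]
wrist [123.2130805  188.31052632] [   55   129   137   122 12920] 47 [(array([404.19974938,  70.36725439]), np.float64(95.16940151266998)), (array([438.10101888,  64.05848063]), np.float64(80.7450991227691))]
top [247.12544183 226.07347522] [  195   103   101   277 13297] 18 [(array([436.53108562,   2.62317002]), np.float64(360.47795915562835)), (array([433.15179994,  -0.4763313 ]), np.float64(344.57585575346553))]
```

View pics/wrist4.png

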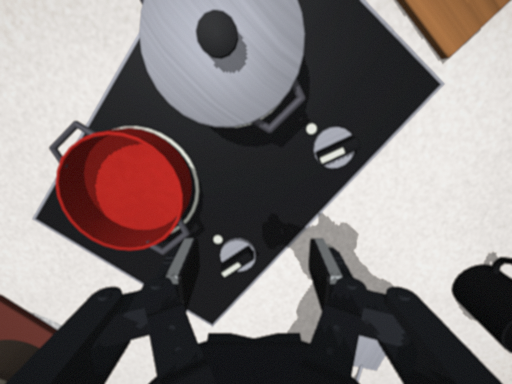

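The wrist view shows the pan at (125,190) on the near ring, with the ring's arc visible at upper right. I will fit the rim from its far half with a known radius, and the ring from its visible arc.

```bash
cat > f.py <<'E'
from h import *
from scipy.optimize import least_squares
import sys
def fixfit(P,r,x0):
    s=least_squares(lambda q:np.hypot(*(P-q).T)-r,x0,loss="soft_l1");return s.x.round(1),np.abs(s.fun).mean().round(2),len(P)
def pan(c):
    im=c["img"];h=cv2.cvtColor(im,cv2.COLOR_RGB2HSV)
    red=((h[...,0]<8)|(h[...,0]>172))&(h[...,1]>150)&(h[...,2]>50)
    cc,s,m=max((b for b in blobs(red,300) if np.hypot(*(ray(c,*b[0],30)[:2]-[450,130]))<250),key=lambda b:b[1][4])
    ct=max(cv2.findContours(m.astype(np.uint8),0,1)[0],key=len)[:,0]
    P=np.array([ray(c,u,v,55)[:2] for u,v in cv2.convexHull(ct)[:,0] if 2<u<509 and 2<v<381])
    ctr=P.mean(0)
    for _ in range(3):   # far half only: rim, not outer wall
        d=ctr-c["T"][:2,3];Q=P[(P-ctr)@d>0.1*76*np.linalg.norm(d)];r=fixfit(Q,75.5,ctr);ctr=r[0]
    return r
def ring(c,g):
    im=c["img"];h=cv2.cvtColor(im,cv2.COLOR_RGB2HSV);w=(h[...,2]>105)&(h[...,1]<70)
    P=np.array([ray(c,u,v,0)[:2] for v,u in np.argwhere(w)]);d=np.hypot(*(P-g).T);Q=P[(d>73)&(d<88)]
    return fixfit(Q,80.5,g)
if __name__=="__main__":
    for a in sys.argv[1:]:
        c=dict(np.load(f"pics/{a}.npz"));print(a,"pan",pan(c),"ring",ring(c,np.array([427.,61])))
E
python3 f.py w2 top0 wrist4
```

```text
w2 pan (array([503.9, 304.5]), np.float64(0.4), 17) ring (array([430.1,  62.7]), np.float64(1.93), 1380)
top0 pan (array([500.5, 299.9]), np.float64(0.88), 11) ring (array([429.2,  59.9]), np.float64(1.36), 244)
wrist4 pan (array([429.5,  66. ]), np.float64(0.44), 20) ring (array([429.9,  61.1]), np.float64(1.33), 529)
```

Request:
carry_out([
  [-0.09,-0.214,0,0,0,0,0.5],
  [-0.09,-0.214,0,0,0,0,0.5],
  [-0.09,-0.214,0,0,0,0,0.5],
  [0,0,0,0,0,-0.0385,0.5],
  [0,0,0,0,0,-0.0385,0.5],
])

```text
t: 9.03
ee_pos: [487.3, 2.7, 395.7]
tool_rot: [[0.511, 0.859, 0.001], [0.859, -0.511, -0.003], [-0.002, 0.002, -1.0]]
force: [0.6, -0.3, 0.4]
opening: 0.743
grasp_force: 0.0
```

Request:
carry_out([
  [0,0,0,0,0,-0.0385,0.5],
  [0,0,0,0,0,-0.0385,0.5],
  [0,0,0,0,0,-0.0385,0.5],
  [0,0,0,0,0,-0.0385,0.5],
  [0,0,0,0,0,-0.0385,0.5],
])

```text
t: 9.45
ee_pos: [488.4, 2.0, 395.3]
tool_rot: [[-0.068, 0.998, 0.0], [0.998, 0.068, -0.001], [-0.001, 0.0, -1.0]]
force: [-1.2, 0.3, -1.3]
opening: 0.754
grasp_force: 0.0
```

Request:
carry_out([
  [0,0,0,0,0,-0.0385,0.5],
  [0,0,0,0,0,-0.0385,0.5],
  [0,0,0,0,0,-0.0385,0.5],
  [0,0,0,0,0,-0.0385,0.5],
  [0,0,0,0,0,-0.0385,0.5],
])

```text
t: 9.87
ee_pos: [488.4, 2.0, 395.3]
tool_rot: [[-0.623, 0.782, 0.0], [0.782, 0.623, -0.002], [-0.001, -0.001, -1.0]]
force: [0.4, 0.2, 0.1]
opening: 0.749
grasp_force: 0.0
```

Request:
carry_out([
  [0,0,0,0,0,-0.0385,0.5],
  [0,0,0,0,0,0,0.5],
  [0,0,0,0,0,0,0.5],
])

```text
t: 10.12
ee_pos: [488.7, 1.7, 395.3]
tool_rot: [[-0.706, 0.708, 0.0], [0.708, 0.706, -0.001], [-0.001, -0.001, -1.0]]
force: [0.2, 0.3, -0.2]
opening: 0.752
grasp_force: 0.0
```

```bash
python3 m.py 5; python3 f.py wrist5; python3 -c "
from bench import *;print(get_obs()['qpos'])"
```

```text
[488.69931577   1.71645296 395.31017156] [ 0.16389475  0.3020009  -0.20421852]
wrist [257.83303803  90.37006851] [  187    15   143   152 16932] 50 [(array([432.35979855,  66.40535118]), np.float64(90.78670778279638)), (array([431.92120378,  65.74306123]), np.float64(77.0728406651814))]
wrist5 pan (array([433. ,  67.4]), np.float64(0.43), 23) ring (array([427.,  61.]), np.float64(nan), 0)
[ 43.39327443   3.99463377 -50.04683082 104.43201374   3.24565385
  73.02063058  37.33849713]f.py:5: RuntimeWarning: Mean of empty slice.
  s=least_squares(lambda q:np.hypot(*(P-q).T)-r,x0,loss="soft_l1");return s.x.round(1),np.abs(s.fun).mean().round(2),len(P)
  ret = ret.dtype.type(ret / rcount)
```

View pics/wrist5.png

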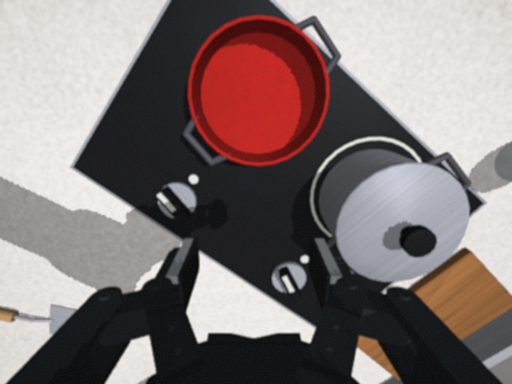

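Seen from overhead, the pan at (258,90) hides the whole ring. The dots at (193,180) and (305,259) are visible, so they fix the hob frame in this same image.

```bash
cat > d.py <<'E'
from f import *
def dots(c,g):
    h=cv2.cvtColor(c["img"],cv2.COLOR_RGB2HSV);out=[]
    for q in g:
        u,v=map(int,q);w=np.zeros(h.shape[:2],bool);w[v-9:v+10,u-9:u+10]=h[v-9:v+10,u-9:u+10,2]>150
        b=min(blobs(w,4),key=lambda b:np.hypot(*(b[0]-q)));out.append(ray(c,*b[0],0)[:2]);
    return out
for a,g in(("top0",((264,218.6),(258.6,156.6))),("wrist4",((218,240),(311,129))),("wrist5",((193,180),(305,259)))):
    c=dict(np.load(f"pics/{a}.npz"));n,f=dots(c,g);d=f-n;L=np.linalg.norm(d);e=d/L;p=np.array([-e[1],e[0]])
    print(a,"cam",c["T"][:3,3].round(),n.round(1),f.round(1),"L",L.round(1),"yaw",np.degrees(np.arctan2(*e[::-1])).round(2),"ring",(n+136*p).round(1),"knob",(n-39*p).round(1),"pan",pan(c),ring(c,n+136*p) if a!="wrist5" else "")
    h=cv2.cvtColor(c["img"],cv2.COLOR_RGB2HSV);m=max(blobs((h[...,2]<60)&(h[...,1]<120),2000),key=lambda b:-abs(b[1][4]-12000))
E
python3 d.py
```

```text
top0 cam [ 360.  -68. 1247.] [445.3 -75.1] [653.6 -51.8] L 209.6 yaw 6.38 ring [430.2  60. ] knob [ 449.6 -113.9] pan (array([500.5, 299.9]), np.float64(0.88), 11) (array([429.2,  59.9]), np.float64(1.36), 244)
wrist4 cam [628.  29. 363.] [444.4 -74.7] [653.7 -51. ] L 210.6 yaw 6.46 ring [429.1  60.5] knob [ 448.8 -113.4] pan (array([429.5,  66. ]), np.float64(0.44), 20) (array([429.9,  61.1]), np.float64(1.33), 529)
wrist5 cam [429.  62. 364.] [445.2 -74.9] [654.2 -51.1] L 210.3 yaw 6.51 ring [429.7  60.2] knob [ 449.6 -113.7] pan (array([433. ,  67.4]), np.float64(0.43), 23)
```

The ring is at (429.7,60.3), consistent across three views. The pan is about (+1,+5) mm off it, so I regrip at azimuth +45° and drag it by (-1.2,-5.3).

Request:
carry_out([
  [0.18,0.163,0,0,0,0,0.5],
  [0.18,0.163,0,0,0,0,0.5],
  [0.18,0.163,0,0,0,0,0.5],
  [0.178,0.162,0,0,0,0,0.5],
  [0,0,0.2,0,0,0,0.5],
])

```text
t: 10.63
ee_pos: [483.4, 124.1, 374.9]
tool_rot: [[-0.711, 0.703, 0.007], [0.703, 0.711, 0.003], [-0.003, 0.007, -1.0]]
force: [-0.0, 0.9, 0.6]
opening: 0.749
grasp_force: 0.0
```

Request:
carry_out([
  [0,0,0.25,0,0,0,0.5],
  [0,0,0.25,0,0,0,0.5],
  [0,0,0.2,0,0,0,0.5],
  [0,0,0,0,0,0,0.5],
  [0,0,0,0,0,0,0.5],
])

```text
t: 11.05
ee_pos: [483.1, 117.4, 286.8]
tool_rot: [[-0.707, 0.707, -0.002], [0.707, 0.707, 0.0], [0.002, -0.001, -1.0]]
force: [-0.2, 0.7, 0.4]
opening: 0.752
grasp_force: 0.0
```

Request:
carry_out([
  [0,0,0.25,0,0,0,0.5],
  [0,0,0.25,0,0,0,0.5],
  [0,0,0.2,0,0,0,0.5],
  [0,0,0.08,0,0,0,0.5],
  [0,0,0,0,0,0,0.5],
])

```text
t: 11.47
ee_pos: [483.5, 117.2, 193.3]
tool_rot: [[-0.707, 0.707, -0.001], [0.707, 0.707, 0.0], [0.001, -0.001, -1.0]]
force: [0.3, -1.0, -0.0]
opening: 0.749
grasp_force: 0.0
```

Request:
carry_out([
  [0,0,0,0,0,0,-1],
  [0,0,0,0,0,0,-1],
  [0,0,0,0,0,0,-1],
  [0,0,0,0,0,0,-1],
  [0,0,0,0,0,0,-1],
])

```text
t: 11.88
ee_pos: [484.0, 117.4, 194.6]
tool_rot: [[-0.708, 0.706, 0.002], [0.706, 0.708, 0.0], [-0.001, 0.001, -1.0]]
force: [-1.5, -1.3, 7.4]
opening: 0.066
grasp_force: 29.0
```

Request:
carry_out([
  [0,0,0,0,0,0,-1],
  [0,0,0,0,0,0,-1],
  [0,0,0,0,0,0,-1],
  [0,0,0,0,0,0,-1],
])

```text
t: 12.22
ee_pos: [484.1, 117.4, 194.6]
tool_rot: [[-0.709, 0.706, 0.002], [0.706, 0.709, -0.001], [-0.002, 0.001, -1.0]]
force: [0.6, -0.4, 8.0]
opening: 0.067
grasp_force: 28.9
```

Request:
carry_out([
  [-0.008,-0.014,0,0,0,0,-1],
  [-0.008,-0.014,0,0,0,0,-1],
  [-0.008,-0.013,0,0,0,0,-1],
  [0,0,0,0,0,0,-1],
  [0,0,0,0,0,0,-1],
])

```text
t: 12.63
ee_pos: [483.1, 111.9, 194.5]
tool_rot: [[-0.708, 0.706, 0.003], [0.706, 0.708, 0.001], [-0.002, 0.003, -1.0]]
force: [5.4, 1.0, 5.7]
opening: 0.058
grasp_force: 29.3
```

Request:
carry_out([
  [0,0,0,0,0,0,-1],
  [0,0,0,0,0,0,-0.2],
  [0,0,0,0,0,0,-0.2],
  [0,0,0,0,0,0,0.5],
  [0,0,0,0,0,0,0.5],
])

```text
t: 13.05
ee_pos: [481.7, 111.6, 193.2]
tool_rot: [[-0.708, 0.706, -0.001], [0.706, 0.708, -0.0], [0.001, -0.001, -1.0]]
force: [-0.4, -0.1, 0.5]
opening: 0.627
grasp_force: 0.0
```

Request:
carry_out([
  [0,0,0,0,0,0,0.5],
  [0,0,-0.2,0,0,0,0.5],
  [0,0,-0.33,0,0,0,0.5],
  [0,0,-0.33,0,0,0,0.5],
  [0,0,-0.33,0,0,0,0.5],
])

```text
t: 13.47
ee_pos: [481.5, 112.0, 337.6]
tool_rot: [[-0.709, 0.706, -0.002], [0.706, 0.709, 0.001], [0.001, -0.001, -1.0]]
force: [1.2, -0.3, 0.3]
opening: 0.75
grasp_force: 0.0
```

Request:
carry_out([
  [0,0,-0.33,0,0,0,0.5],
  [-0.18,-0.163,-0.18,0,0,0,0.5],
  [-0.18,-0.163,0,0,0,0,0.5],
  [-0.18,-0.163,0,0,0,0,0.5],
  [-0.16,-0.12,0,0,0,0,0.5],
])

```text
t: 13.88
ee_pos: [489.6, -1.3, 398.0]
tool_rot: [[-0.707, 0.707, 0.001], [0.707, 0.707, -0.001], [-0.001, -0.001, -1.0]]
force: [0.3, -0.1, -0.2]
opening: 0.75
grasp_force: 0.0
```

Request:
carry_out([
  [0,0,0,0,0,0,0.5],
  [0,0,0,0,0,0,0.5],
])

```text
t: 14.05
ee_pos: [489.9, -0.6, 397.3]
tool_rot: [[-0.706, 0.708, -0.001], [0.708, 0.706, 0.0], [0.001, -0.0, -1.0]]
force: [-1.0, -0.4, -0.3]
opening: 0.75
grasp_force: 0.0
```

```bash
python3 m.py 6; python3 - <<'E'
from d import *
c=dict(np.load("pics/wrist6.npz"));q=[proj(c,(x,y,0)) for x,y in((445.2,-74.9),(654.2,-51.1))]
n,f=dots(c,q);d=f-n;L=np.linalg.norm(d);e=d/L;p=np.array([-e[1],e[0]]);print(c["T"][:3,3].round(),"L",L,"ring",n+136*p,"knob",n-39*p,pan(c))
E
```

```text
[489.86324723  -0.60231231 397.26235598] [-0.95628051 -0.35876499 -0.31455636]
wrist [254.37994676  87.25418515] [  183    12   143   152 16905] 53 [(array([427.372162  ,  64.14106509]), np.float64(90.74377364075842)), (array([427.85395031,  63.4796425 ]), np.float64(77.1149668205312))]
top0 cam [ 360.  -68. 1247.] [445.3 -75.1] [653.6 -51.8] L 209.6 yaw 6.38 ring [430.2  60. ] knob [ 449.6 -113.9] pan (array([500.5, 299.9]), np.float64(0.88), 11) (array([429.2,  59.9]), np.float64(1.36), 244)
wrist4 cam [628.  29. 363.] [444.4 -74.7] [653.7 -51. ] L 210.6 yaw 6.46 ring [429.1  60.5] knob [ 448.8 -113.4] pan (array([429.5,  66. ]), np.float64(0.44), 20) (array([429.9,  61.1]), np.float64(1.33), 529)
wrist5 cam [429.  62. 364.] [445.2 -74.9] [654.2 -51.1] L 210.3 yaw 6.51 ring [429.7  60.2] knob [ 449.6 -113.7] pan (array([433. ,  67.4]), np.float64(0.43), 23) 
[431.  60. 366.] L 210.2481784395961 ring [430.0016298   60.71503054] knob [ 449.50621779 -113.19463293] (array([426.5,  65. ]), np.float64(0.36), 25)
```

The overhead view now puts the pan at (-2,+3) from the ring's centre, and the remaining error lies along azimuth 135°. One more centring grip at azimuth -45° will remove it.

Request:
carry_out([
  [0,0,0,0,0,-0.0385,0.5],
  [0,0,0,0,0,-0.0385,0.5],
  [0,0,0,0,0,-0.0385,0.5],
  [0,0,0,0,0,-0.0385,0.5],
  [0,0,0,0,0,-0.0385,0.5],
])

```text
t: 14.57
ee_pos: [489.8, 2.4, 397.5]
tool_rot: [[-0.985, 0.17, -0.0], [0.17, 0.985, 0.0], [0.0, 0.0, -1.0]]
force: [-0.0, -0.4, 0.1]
opening: 0.751
grasp_force: 0.0
```

Request:
carry_out([
  [0,0,0,0,0,-0.0385,0.5],
  [0,0,0,0,0,-0.0385,0.5],
  [0,0,0,0,0,-0.0385,0.5],
  [0,0,0,0,0,-0.0385,0.5],
  [0,0,0,0,0,-0.0385,0.5],
])

```text
t: 14.98
ee_pos: [489.8, 2.4, 397.5]
tool_rot: [[-0.907, -0.421, -0.0], [-0.421, 0.907, 0.0], [0.0, 0.0, -1.0]]
force: [0.0, 0.5, -0.3]
opening: 0.752
grasp_force: 0.0
```

Request:
carry_out([
  [0,0,0,0,0,-0.0385,0.5],
  [0,0,0,0,0,-0.0385,0.5],
  [0,0,0,0,0,-0.0385,0.5],
  [-0.007,0.097,0.2,0,0,0,0.5],
  [0,0,0.25,0,0,0,0.5],
])

```text
t: 15.4
ee_pos: [482.3, 12.6, 344.7]
tool_rot: [[-0.702, -0.712, 0.004], [-0.712, 0.702, -0.0], [-0.002, -0.003, -1.0]]
force: [-0.1, -0.1, -1.4]
opening: 0.749
grasp_force: 0.0
```

Request:
carry_out([
  [0,0,0.25,0,0,0,0.5],
  [0,0,0.2,0,0,0,0.5],
  [0,0,0,0,0,0,0.5],
  [0,0,0,0,0,0,0.5],
])

```text
t: 15.73
ee_pos: [481.9, 10.8, 289.3]
tool_rot: [[-0.703, -0.711, -0.002], [-0.711, 0.703, 0.001], [0.001, 0.002, -1.0]]
force: [-0.0, 0.6, -0.3]
opening: 0.75
grasp_force: 0.0
```

Request:
carry_out([
  [0.0124,-0.0124,0.25,0,0,0,0.5],
  [0,0,0.25,0,0,0,0.5],
  [0,0,0.2,0,0,0,0.5],
  [0,0,0.09,0,0,0,0.5],
  [0,0,0,0,0,0,0.5],
])

```text
t: 16.15
ee_pos: [482.2, 7.7, 194.4]
tool_rot: [[-0.705, -0.71, -0.002], [-0.71, 0.705, 0.001], [0.001, 0.002, -1.0]]
force: [-0.2, -0.4, -0.4]
opening: 0.754
grasp_force: 0.0
```

Request:
carry_out([
  [0,0,0,0,0,0,-1],
  [0,0,0,0,0,0,-1],
  [0,0,0,0,0,0,-1],
  [0,0,0,0,0,0,-1],
  [0,0,0,0,0,0,-1],
])

```text
t: 16.57
ee_pos: [482.2, 8.1, 195.6]
tool_rot: [[-0.705, -0.709, 0.0], [-0.709, 0.705, 0.0], [-0.0, 0.0, -1.0]]
force: [-6.1, 1.0, 13.9]
opening: 0.058
grasp_force: 29.5
```

Request:
carry_out([
  [0,0,0,0,0,0,-1],
  [0,0,0,0,0,0,-1],
  [0,0,0,0,0,0,-1],
])

```text
t: 16.82
ee_pos: [482.2, 8.2, 195.7]
tool_rot: [[-0.704, -0.71, -0.0], [-0.71, 0.704, -0.0], [0.0, -0.0, -1.0]]
force: [-5.3, 1.7, 10.2]
opening: 0.057
grasp_force: 29.2
```

Request:
carry_out([
  [0,0,0,0,0,0,-0.2],
  [0,0,0,0,0,0,-0.2],
  [0,0,0,0,0,0,0.5],
  [0,0,0,0,0,0,0.5],
  [0,0,0,0,0,0,0.5],
])

```text
t: 17.23
ee_pos: [482.3, 7.3, 194.8]
tool_rot: [[-0.705, -0.709, 0.0], [-0.709, 0.705, -0.0], [-0.0, -0.0, -1.0]]
force: [1.3, 0.9, -1.0]
opening: 0.746
grasp_force: 0.0
```

Request:
carry_out([
  [0,0,-0.2,0,0,0,0.5],
  [0,0,-0.33,0,0,0,0.5],
  [0,0,-0.33,0,0,0,0.5],
  [0,0,-0.33,0,0,0,0.5],
  [0,0,-0.33,0,0,0,0.5],
])

```text
t: 17.65
ee_pos: [481.9, 7.8, 378.9]
tool_rot: [[-0.705, -0.71, -0.0], [-0.71, 0.705, 0.0], [-0.0, 0.0, -1.0]]
force: [0.8, -0.9, -0.1]
opening: 0.748
grasp_force: 0.0
```

Request:
carry_out([
  [0,0,-0.16,0,0,0.0359,0.5],
  [0,0,0,0,0,0.0359,0.5],
  [0,0,0,0,0,0.0359,0.5],
  [0,0,0,0,0,0.0359,0.5],
  [0,0,0,0,0,0.0359,0.5],
])

```text
t: 18.07
ee_pos: [482.2, 7.4, 396.5]
tool_rot: [[-0.976, -0.217, 0.0], [-0.217, 0.976, -0.0], [-0.0, -0.0, -1.0]]
force: [-0.6, 0.9, 0.2]
opening: 0.752
grasp_force: 0.0
```

Request:
carry_out([
  [0,0,0,0,0,0.0359,0.5],
  [-0.166,0.241,0,0,0,0,0.5],
  [-0.166,0.241,0,0,0,0,0.5],
  [0,0,0,0,0,0,0.5],
  [0,0,0,0,0,0,0.5],
])

```text
t: 18.48
ee_pos: [515.6, 71.4, 396.1]
tool_rot: [[-0.993, -0.116, -0.001], [-0.116, 0.993, 0.002], [0.0, 0.002, -1.0]]
force: [-0.5, -1.0, 0.3]
opening: 0.747
grasp_force: 0.0
```

```bash
python3 m.py 7; python3 - <<'E' | tail -1
from d import *
c=dict(np.load("pics/wrist7.npz"));q=[proj(c,(x,y,0)) for x,y in((445.2,-74.9),(654.2,-51.1))]
n,f=dots(c,q);d=f-n;L=np.linalg.norm(d);e=d/L;p=np.array([-e[1],e[0]]);print(c["T"][:3,3].round(),"L",L,"ring",n+136*p,"knob",n-39*p,pan(c),q)
E
```

```text
[515.59816214  71.36255142 396.09797701] [-0.53574349 -1.0141776   0.3350169 ]
wrist [252.00641826  90.22998752] [  181    15   143   151 16827] 49 [(array([430.47050193,  60.95777553]), np.float64(90.70867496021503)), (array([430.70437376,  61.12616585]), np.float64(77.04089266098352))]
top [208.61680292 246.52948339] [  156   123   110   252 11498] 15 [(array([352.31179978, 144.80010272]), np.float64(374.76533589519005)), (array([352.6477587 , 135.42861659]), np.float64(358.23295999927956))]
top [237.74504249 216.49008499] [228 198  18  39 353] 16 [(array([439.00732726,  46.29821564]), np.float64(63.1404782840671)), (array([435.5188048 ,  41.27203595]), np.float64(60.35510295380351))]
[432.  62. 365.] L 210.79391964356236 ring [429.50551624  60.01929823] knob [ 449.24834636 -113.86348028] (array([428.9,  60.5]), np.float64(0.55), 24) [(np.float64(145.11832221623848), np.float64(95.78343682916882)), (np.float64(162.85414807563836), np.float64(241.2931622946419))]
```

View pics/wrist7.png

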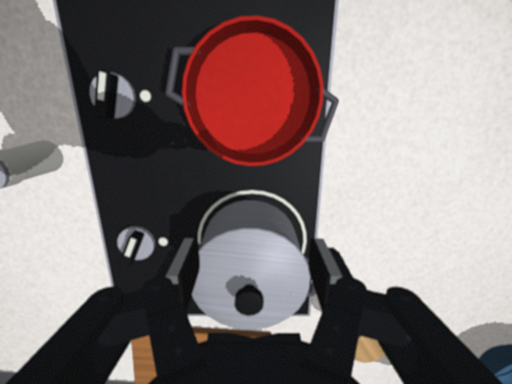

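The pan is now centred to about 1 mm: (430.7,61.1) against the ring's (429.7,60.3). The near knob is at (112,95) in this view, with its pointer toward -x. Next I go to the knob axis at (449.4,-113.6).

Request:
carry_out([
  [0.145,-0.293,0,0,0,0,0.5],
  [0.145,-0.293,0,0,0,0,0.5],
  [0.145,-0.293,0,0,0,0,0.5],
  [0.145,-0.293,0,0,0,0,0.5],
  [0.145,-0.293,0,0,0,0,0.5],
])

```text
t: 19.0
ee_pos: [446.7, -117.7, 396.7]
tool_rot: [[-0.994, -0.109, 0.0], [-0.109, 0.994, -0.002], [-0.0, -0.002, -1.0]]
force: [2.0, -0.6, -0.5]
opening: 0.752
grasp_force: 0.0
```

Request:
carry_out([
  [0,0,0.25,0,0,0,0.5],
  [0,0,0.25,0,0,0,0.5],
  [0,0,0.25,0,0,0,0.5],
  [0,0,0,0,0,0,0.5],
  [0,0,0,0,0,0,0.5],
])

```text
t: 19.42
ee_pos: [447.6, -115.8, 306.1]
tool_rot: [[-0.994, -0.11, -0.002], [-0.11, 0.994, 0.001], [0.002, 0.001, -1.0]]
force: [-0.1, 0.2, -0.2]
opening: 0.748
grasp_force: 0.0
```

Request:
carry_out([
  [-0.017,0.0165,0.25,0,0,0,0.5],
  [0,0,0.25,0,0,0,0.5],
  [0,0,0.2,0,0,0,0.5],
  [0,0,0,0,0,0,0.5],
  [0,0,0,0,0,0,0.5],
])

```text
t: 19.83
ee_pos: [450.8, -113.1, 223.7]
tool_rot: [[-0.994, -0.111, -0.0], [-0.111, 0.994, 0.0], [-0.0, 0.0, -1.0]]
force: [-0.3, 0.3, 0.3]
opening: 0.75
grasp_force: 0.0
```

```bash
python3 - <<'E'
from bench import *
o=get_obs();p=o["ee_pos"];R=o["tool_rot"];d=np.array([449.4,-113.6,189])-p if 0 else None
import numpy as np
d=R.T@(np.array([449.4,-113.6,189])-p);print(p,d/120,np.degrees(np.arctan2(R[1,0],R[0,0]))%360,o["qpos"][6])
E
```

```text
[ 450.80778555 -113.12815096  223.65565969] [ 0.01210221 -0.00268621  0.28879614] 186.38821033334355 93.69729641233336
```

Request:
carry_out([
  [0.012,-0.003,0.15,0,0,0,0.5],
  [0,0,0.139,0,0,0,0.5],
  [0,0,0,0,0,0,0.5],
  [0,0,0,0,0,0,-1],
  [0,0,0,0,0,0,-1],
])

```text
t: 20.25
ee_pos: [450.0, -113.6, 189.8]
tool_rot: [[-0.994, -0.111, 0.002], [-0.111, 0.994, -0.001], [-0.002, -0.001, -1.0]]
force: [-0.8, 0.2, 0.6]
opening: 0.482
grasp_force: 0.0
```

Request:
carry_out([
  [0,0,0,0,0,0,-1],
  [0,0,0,0,0,0,-1],
  [0,0,0,0,0,0,-1],
  [0,0,0,0,0,0,-1],
  [0,0,0,0,0,0,-1],
])

```text
t: 20.67
ee_pos: [449.7, -113.7, 189.1]
tool_rot: [[-0.994, -0.111, 0.002], [-0.111, 0.994, -0.001], [-0.002, -0.001, -1.0]]
force: [-2.7, -0.8, 11.0]
opening: 0.18
grasp_force: 32.7
```

The grip opening of about 15.5 mm matches the 16 mm bar. Now I turn it clockwise 90°.

Request:
carry_out([
  [0,0,0,0,0,0.02,-1],
  [0,0,0,0,0,0.03,-1],
  [0,0,0,0,0,0.03,-1],
  [0,0,0,0,0,0.03,-1],
  [0,0,0,0,0,0.03,-1],
])

```text
t: 21.08
ee_pos: [449.7, -113.9, 189.1]
tool_rot: [[-0.945, 0.327, 0.002], [0.327, 0.945, -0.002], [-0.002, -0.001, -1.0]]
force: [-2.8, -2.5, 10.3]
opening: 0.178
grasp_force: 32.5
```

Request:
carry_out([
  [0,0,0,0,0,0.03,-1],
  [0,0,0,0,0,0.03,-1],
  [0,0,0,0,0,0.03,-1],
  [0,0,0,0,0,0.03,-1],
  [0,0,0,0,0,0.03,-1],
])

```text
t: 21.5
ee_pos: [449.5, -114.2, 189.1]
tool_rot: [[-0.693, 0.721, 0.001], [0.721, 0.693, -0.002], [-0.002, -0.0, -1.0]]
force: [-3.2, -3.7, 10.7]
opening: 0.18
grasp_force: 32.6
```

Request:
carry_out([
  [0,0,0,0,0,0.03,-1],
  [0,0,0,0,0,0.03,-1],
  [0,0,0,0,0,0.03,-1],
  [0,0,0,0,0,0.03,-1],
  [0,0,0,0,0,0.03,-1],
])

```text
t: 21.92
ee_pos: [449.3, -114.3, 189.1]
tool_rot: [[-0.291, 0.957, 0.001], [0.957, 0.291, -0.002], [-0.002, 0.0, -1.0]]
force: [-3.8, -4.2, 11.7]
opening: 0.178
grasp_force: 32.7
```

Request:
carry_out([
  [0,0,0,0,0,0.03,-1],
  [0,0,0,0,0,0.03,-1],
  [0,0,0,0,0,0,-1],
  [0,0,0,0,0,0,-1],
  [0,0,0,0,0,0,-1],
])

```text
t: 22.33
ee_pos: [449.2, -114.3, 189.0]
tool_rot: [[-0.111, 0.994, 0.001], [0.994, 0.111, -0.002], [-0.002, 0.0, -1.0]]
force: [-4.6, -4.0, 12.3]
opening: 0.184
grasp_force: 32.8
```

Request:
carry_out([
  [0,0,0,0,0,0,0],
  [0,0,0,0,0,0,0],
  [0,0,0,0,0,0,0.5],
  [0,0,0,0,0,0,0.5],
  [0,0,-0.2,0,0,0,0.5],
])

```text
t: 22.75
ee_pos: [447.3, -113.1, 208.7]
tool_rot: [[-0.112, 0.994, -0.006], [0.994, 0.112, 0.002], [0.003, -0.005, -1.0]]
force: [-1.5, -0.4, -0.4]
opening: 0.746
grasp_force: 0.0
```

Request:
carry_out([
  [0,0,-0.3,0,0,0,0.5],
  [0,0,-0.3,0,0,0,0.5],
  [0,0,-0.3,0,0,0,0.5],
  [0,0,-0.3,0,0,0,0.5],
  [0,0,-0.3,0,0,0,0.5],
])

```text
t: 23.17
ee_pos: [448.6, -112.9, 393.5]
tool_rot: [[-0.112, 0.994, 0.0], [0.994, 0.112, 0.0], [0.0, 0.0, -1.0]]
force: [0.7, -0.3, 0.0]
opening: 0.746
grasp_force: 0.0
```

Request:
carry_out([
  [-0.25,0,0,0,0,0,0.5],
  [-0.3,0,0,0,0,0,0.5],
  [-0.25,0,0,0,0,0,0.5],
  [0,0,0,0,0,0,0.5],
  [0,0,0,0,0,0,0.5],
])

```text
t: 23.58
ee_pos: [459.4, -210.2, 391.1]
tool_rot: [[-0.108, 0.994, -0.001], [0.994, 0.108, 0.001], [0.001, -0.001, -1.0]]
force: [0.1, -0.1, 0.2]
opening: 0.75
grasp_force: 0.0
```

```bash
python3 m.py 8; python3 - <<'E' | tail -2
from d import *
c=dict(np.load("pics/wrist8.npz"));q=[proj(c,(x,y,0)) for x,y in((445.2,-74.9),(654.2,-51.1))]
k=proj(c,(449.4,-113.7,34));u,v=map(int,k);h=cv2.cvtColor(c["img"],cv2.COLOR_RGB2HSV)
w=np.zeros(h.shape[:2],bool);a=slice(max(v-20,0),v+21),slice(u-20,u+21);w[a]=h[a][...,2]>165
n=dots(c,q[:1])[0]
P=[(b[1][4],ray(c,*b[0],34)[:2].round(1)) for b in blobs(w,4)]
print(k,q,"dot",n,P)
im=c["img"][:,:,::-1];y,x=max(v-50,0),max(u-65,0);cr=cv2.resize(im[y:y+100,x:x+130],None,fx=3,fy=3,interpolation=3)
o=np.zeros((600,512,3),np.uint8);o[:384]=im;o[384:384+min(216,cr.shape[0]),:390]=cr[42:258];cv2.imwrite("pics/fin.png",o)
E
```

```text
[ 459.41138109 -210.2293874   391.12475509] [ 0.13931228 -0.07957103  0.20946412]
top [221.07301587 221.08201058] [ 197  197   49   49 1890] 31 [(array([433.90109208,  66.44019461]), np.float64(80.68974110709071)), (array([430.63782578,  60.52547284]), np.float64(77.13019863302479))]
wrist5 cam [429.  62. 364.] [445.2 -74.9] [654.2 -51.1] L 210.3 yaw 6.51 ring [429.7  60.2] knob [ 449.6 -113.7] pan (array([433. ,  67.4]), np.float64(0.43), 23) 
(np.float64(253.97821403608498), np.float64(87.18737999061428)) [(np.float64(254.02004109335056), np.float64(53.58928754499536)), (np.float64(428.95823284212304), np.float64(52.684855955604746))] dot [445.00172934 -73.90293891] [(np.int32(58), array([ 448.4, -103.1]))]
```

View pics/fin.png

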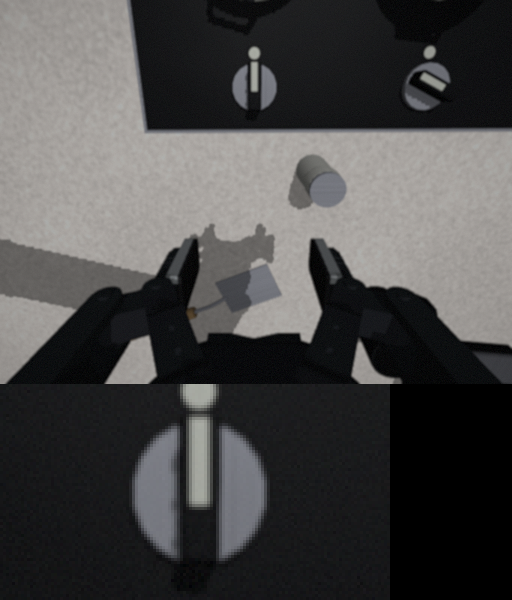

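The near knob's pointer at (254,76) lines up with its dot at (254,53). The top view puts the pan at (430.6,60.5), on the ring at (429.7,60). The pot, far knob and bystanders were untouched.

```bash
python3 -c "
from bench import *
print(close_job())"
```

```text
the job is handed in; nothing more can be done
None
```

The job is handed in: the red pan was slid onto the free near ring, centred to about 1 mm by the camera, and its knob then turned clockwise until the pointer faced the white dot, at about 24 s of the 51 s limit.

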